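# Index the specimen carousel to the orange dish

### The job

Bring the dish with the orange lid under the camera lens by pumping the red-padded hand lever: each full, steady press turns the carousel counter-clockwise (seen from above) by one place, and the lever must come fully back up between presses. Count the presses and stop with the orange dish under the lens, the lever up and nothing touching it. Work only the lever: do not touch the carousel or the dishes, and leave the other things on the bench where they are.

Things in the scene. Friction and masses are not known exactly. Their poses are not given: they have to be found in the camera images.
- station: White base plate 290 x 380 x 20 mm, fixed to the bench, carrying the carousel, the hand lever and a camera boom. Origin: on the bench under the carousel's centre, z up. Its -x axis points from the carousel to the lever, its +y axis from the carousel's centre to the lens. A 24 mm post at y = +205 mm holds the boom, black camera and lens, 155 to 240 mm above the bench, from y = 65 to 220 mm.
- lever (a joint): Hand lever, hinged 70 mm above the bench, 140 mm from the hub on the -x side of the station, pointing outwards. 0 = up at rest, 0.6 rad = down at its stop. Springs up in under a second. Takes 3 to 16 N at the pad. A full place needs a press to 0.58 rad or more (the carousel turns from about 0.17 on), steadily, up to 150 mm/s; then let it rise below 0.05 for the ratchet to catch again.
- pad_top (a point): Centre of the upper face of the lever's red pad (70 mm across the lever, 50 mm along it, 10 mm thick), 140 mm out from the hinge. About 116 mm above the bench at rest, tilted 17 degrees (outer edge higher), about 33 mm with the lever at its stop, tilted as much the other way; it moves less than 8 mm horizontally. Press it from above with closed fingers.
- carousel: The carousel: aluminium disc 246 mm across, 8 mm thick, top face 80 mm above the bench, with eight nests of four short black posts (10 mm high). It turns counter-clockwise seen from above, one place (45 degrees) to a full lever press, and stays while the lever rises; a part press leaves it part way and the next full press completes that place. Origin: on its axis, underside; its yaw shows its turn. Not to be touched.
- hub (a point): Centre of the carousel, on its axis, at the height of its top face (80 mm).
- lens_spot (a point): The point of the carousel's top face straight below the camera lens, 85 mm from the axis, on the station's +y side, at 80 mm height: a dish under the lens has its origin here.
- dish_orange: The dish wanted: closed white dish with an orange lid, 50 mm across, 16 mm high, loose in a nest of four short black posts on the carousel, 85 mm from the axis. Origin: centre of its underside. At the start it stands 2, 3, 4 or 5 places clockwise (seen from above) of the lens, so that it needs as many presses.
- dish_blue: Like the orange one, with a blue lid; leave in its nest.
- dish_green: Like the orange one, with a green lid; leave in its nest.
- dish_grey: Like the orange one, with a grey lid; leave in its nest.
- dish_white: Like the orange one, with a white lid, under the lens at the start (already inspected); leave in its nest.
- slide_box: Blue slide box 100 x 85 x 34 mm, loose on the bench on the other side of the carousel from the lever; leave alone. Origin: centre of its underside.
- reagent: Amber glass bottle, 62 mm across, 130 mm high, loose on the bench far to the left; leave alone. Origin: centre of its underside.
Not all that is in view belongs to the job. Leave any brown, pink or yellow look-alike of the dish_white alone.

How it is judged:
At the end, for the whole second after the job is handed in: The orange-lidded dish stands still, upright, with its centre within 12 mm of the point under the lens, all five dishes still sit flat on the carousel (within 6 mm in height, 0.12 rad of level), and the lever is back up (below 0.06 rad) (horizontal distance between dish_orange and lens_spot below 0.012 m and value of joint lever below 0.06 rad and linear speed of dish_orange below 0.02 m/s and z of dish_orange in the frame of lens_spot between -0.006 and 0.006 m and angle between each of dish_orange, dish_blue, dish_green, dish_grey, dish_white's own z axis and vertical below 0.12 rad and z of dish_blue in the frame of lens_spot between -0.006 and 0.006 m and z of dish_green in the frame of lens_spot between -0.006 and 0.006 m and z of dish_grey in the frame of lens_spot between -0.006 and 0.006 m and z of dish_white in the frame of lens_spot between -0.006 and 0.006 m); the robot touches nothing.
It fails at once if the robot touches the carousel (over 1 N) (contact force between any of the fingers, the arm and carousel above 1 N).
It fails at once if the robot touches a dish (over 1 N) (contact force between any of the fingers, the arm and dish_orange above 1 N or contact force between any of the fingers, the arm and dish_blue above 1 N or contact force between any of the fingers, the arm and dish_green above 1 N or contact force between any of the fingers, the arm and dish_grey above 1 N or contact force between any of the fingers, the arm and dish_white above 1 N).
It fails at once if the slide box or bottle is moved more than 30 mm (distance of any of slide_box, reagent from where it was at the start of the episode above 0.03 m).
It also fails if it takes over 54 s, if anything falls off the work surface, if the arm or the gripper's body presses on something with over 40 N, if the wrist force passes 120 N, or if a joint passes its speed limit or range.

### The arm

A 6-joint arm with a two-finger parallel gripper is mounted at the origin on the work surface. World frame = base frame: x ahead of the robot, y to its left, z up, the work surface at z = 0. Lengths are in m, angles in rad, forces in N, time in s.
With the tool pointing down it reaches from about 0.35 to 0.775 m from the base axis. Payload 5.5 kg.
Tool frame: the origin (TCP) lies at the very end of the fingers, on their centre line; the grasp point (between the pads) lies 19 mm behind it (grip_point_offset is the distance from the TCP to the grasp point, in m); z points along the fingers, y is the direction in which the jaws open and shut (so a half turn about z gives the same grasp; the last joint's range is limited). The gripper opens to 85 mm and grips with 20 to 120 N. Pads are 22 mm wide; open, the fingers measure 114 mm over their backs; the gripper's body (76 mm by 85 mm) begins 54 mm behind the grasp point. The pads swing forward as they close: fully open they stand 13 mm farther back than shut.
Start: joints at [1.012, 0.313, 0.046, 1.304, 0, 1.431], TCP at [0.234, 0.525, 0.231] pointing down, gripper open.
Joint ranges: [-2.76, 2.76], [-0.86, 1.69], [-1.03, 1.26], [-2.2, 2.34], [-1.47, 1.5], [-3.14, 3.14]. Speed limits (rad/s): [2.57, 2.57, 3.14, 3.14, 3.14, 3.14].

### API

Orientations are given as a unit quaternion [w, x, y, z].
In Python, from workcell import * gives the robot as it stands.
- The arm moves only by the shell command python3 -m crank 'ROWS' [OPENING] [FORCE]. ROWS is a JSON object of lists of equal length, an entry for each row: "travel": the shift along the tool's x, y, z in units of 40 mm (1.0 is 40 mm), a list of three; "turn": the turn about the tool's z in rad. In form: {"travel": [[x, y, z], ...], "turn": [turn, ...]}. A call has 1 to 5 rows; each row is the pose to reach, as a shift and turn from the pose commanded when the call began, along the tool's axes at that moment; what a row does not reach only later rows make up. A row lasts 1/12 s, in which the tool goes at most 41.7 mm and 7.16 degrees, less where a joint would pass 70% of its speed; a pose out of reach is approached as far as the arm can. A call with a gripper value outside its range is refused whole. OPENING is the finger opening in mm, from 0 to 85.4, set as the call begins (- or left out, the last holds). The fingers move at their own pace and stop on an object; FORCE is the grip in N (left out, the last holds). Time passes only in rows, so rows that repeat a pose let the fingers close. It gives the time, the measured TCP pose, the force and the opening at its end, in the units of the state.
- get_state(): the state, without advancing time (a new reading comes with each control period).
- read_camera(name): name is "scene" or "top" or "wrist"; returns a dict with "image" (400x640x3 uint8, red, green, blue), "K" (3x3 intrinsics, pixels), "R" (3x3) and "t" (3): a world point X has camera coordinates R X + t. Camera axes: x right, y down, z forward; pixel columns grow to the right and rows downward; lengths in m; the calibration is good to about 2 mm. A picture is of the moment at which its call begins. There is no depth.
- hand_in(): hands the job in, once; it reports no verdict.
The state is a dict: "clock": time; "joint_pos": joint angles; "qvel": joint speeds; "tau": joint torques, N m; "tcp_pos": TCP position; "orientation": TCP orientation; "wrist_force": force on the tool from outside, world axes, zero at the start; "ft_torque": the same for the moment, N m; "finger_gap": finger opening in m.
Only numpy, scipy, OpenCV 4.12 (cv2) and the standard library are available. Lean on these libraries where they do the work, as an engineer would, in place of code of your own. Each camera call takes 0.05 s, during which the arm holds its last target. There are 200 camera calls.

## Working session

There is one attempt and no reset: what is moved stays moved. The work goes in short steps, Python scripts to look and compute and a shell command to move; the robot and the scene stay as the last step left them, time stands still between calls to the robot, and variables do not carry over. Pictures are saved under pics/ and viewed, about 8 in all and at most 12, crops included, and the job is handed in when it is done.

```bash
mkdir -p pics; python3 - <<'E'
from workcell import *
import cv2,json
s=get_state();print({k:s[k] for k in('clock','tcp_pos','orientation','wrist_force','finger_gap')})
for n in('scene','top'):
    c=read_camera(n);cv2.imwrite(f'pics/{n}0.png',c['image'][:,:,::-1]);print(n,c['K'],c['R'],c['t'])
E
```

```text
{'clock': 0.0, 'tcp_pos': array([0.23357762, 0.52487777, 0.23042458]), 'orientation': array([-3.02422441e-04,  2.07867094e-01,  9.78156666e-01, -8.46302850e-04]), 'wrist_force': array([-0.4782105 ,  1.1153384 , -0.28845134]), 'finger_gap': 0.08519368646336807}
scene [[486.85625597   0.         316.64615787]
 [  0.         486.85625597 201.71353036]
 [  0.           0.           1.        ]] [[ 0.80602843  0.59184382  0.00624984]
 [ 0.44907493 -0.60464574 -0.65782614]
 [-0.3855514   0.53303322 -0.75314388]] [-0.49389632 -0.10154594  1.84076062]
top [[512.11755211   0.         319.43732936]
 [  0.         512.11755211 200.41373579]
 [  0.           0.           1.        ]] [[ 1.83995332e-02 -9.99830703e-01  1.51979828e-04]
 [-9.88756109e-01 -1.82182925e-02 -1.48423217e-01]
 [ 1.48400858e-01  2.58064691e-03 -9.88923923e-01]] [0.07998261 0.55067077 1.3673575 ]
```

View pics/top0.png

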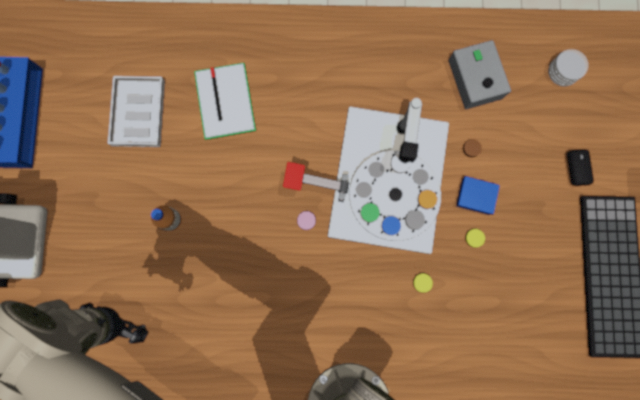

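View pics/scene0.png

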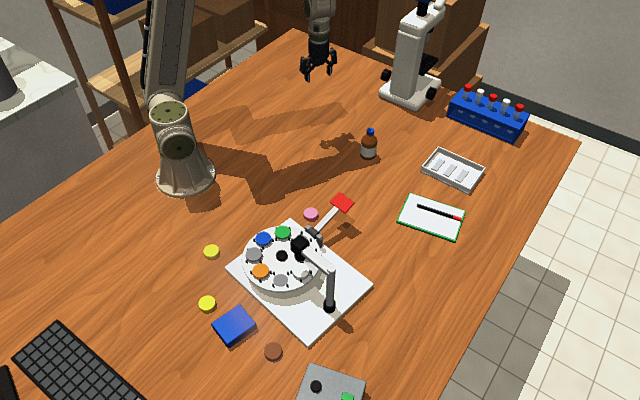

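Top view: the orange lid is at (428,199), hub at (396,194), lens and boom at about (408,150), and the red pad at (294,176). The pink, yellow and brown discs are loose on the bench, so they are decoys. Next I'll measure by ray casting.

```bash
cat > h.py <<'E'
from workcell import *
import cv2,numpy as np
def ray(c,uv):
    d=c['R'].T@np.linalg.inv(c['K'])@np.r_[uv,1.]; return -c['R'].T@c['t'],d
def plane(c,uv,z):
    o,d=ray(c,uv); return o+d*(z-o[2])/d[2]
def blobs(im,lo,hi,amin=60):
    h=cv2.cvtColor(im,cv2.COLOR_RGB2HSV);m=cv2.inRange(h,np.array(lo),np.array(hi))
    n,_,st,ce=cv2.connectedComponentsWithStats(m)
    return [(ce[i].round(1),st[i,4]) for i in range(1,n) if st[i,4]>=amin]
RED=((0,150,90),(6,255,255));ORG=((11,170,190),(20,255,255));GRN=((50,100,60),(80,255,255));BLU=((100,130,80),(120,255,255))
E
python3 - <<'E'
from h import *
t=read_camera('top');s=read_camera('scene')
for n,r in(('red',RED),('org',ORG),('grn',GRN),('blu',BLU)):
    for c,k in((t,'top'),(s,'scene')):
        for p,a in blobs(c['image'],*r): print(n,k,p,a,plane(c,p,.116 if n=='red' else .096).round(3))
print('hub',plane(t,(396,194),.082).round(3))
# plate corners (top, z=.02) -> station axes
P=[plane(t,p,.02)[:2] for p in((349,108),(449,122),(432,252),(329,237))]
print(np.round(P,3)); y=P[0]+P[1]-P[2]-P[3]; print('y axis deg',np.degrees(np.arctan2(y[1],y[0])), 'centre',np.mean(P,0))
x=P[1]+P[2]-P[0]-P[3];print('x axis deg',np.degrees(np.arctan2(x[1],x[0])))
cr=cv2.resize(t['image'][90:260,270:460],None,fx=3.2,fy=3.2,interpolation=cv2.INTER_CUBIC);cv2.imwrite('pics/crop1.png',cr[:,:,::-1])
E
```

```text
red top [293.5 175.6] 480 [0.602 0.159 0.116]
red scene [341.7 202. ] 273 [0.603 0.152 0.116]
org scene [282.6  38.4] 129 [-0.211  0.848  0.096]
org scene [341.5  57.8] 180 [0.105 0.88  0.096]
org scene [343.9  84.5] 999 [0.228 0.718 0.096]
org scene [269.7  66.9] 90 [-0.108  0.63   0.096]
org scene [222.2  79.8] 161 [-0.208  0.435  0.096]
org scene [292.4  92.5] 796 [0.088 0.544 0.096]
org scene [376.5  87. ] 85 [0.348 0.786 0.096]
org scene [194.5  97.6] 118 [-0.213  0.276  0.096]
org scene [331.4 132.6] 664 [0.363 0.434 0.096]
org scene [383.8 117.4] 159 [0.477 0.632 0.096]
org scene [395.  178.1] 2259 [0.681 0.37  0.096]
org scene [471.1 140.3] 535 [0.811 0.713 0.096]
org scene [277.1 146.2] 648 [0.246 0.251 0.096]
org scene [225.9 141.9] 186 [0.077 0.155 0.096]
org scene [568.7 156.1] 130 [1.135 0.847 0.096]
org scene [498.  170.3] 179 [0.956 0.622 0.096]
org scene [ 70.4 182.2] 227 [-0.21  -0.317  0.096]
org scene [538.7 182.1] 82 [1.092 0.652 0.096]
org scene [522.7 188.8] 266 [1.059 0.588 0.096]
org scene [348.4 179.6] 130 [0.554 0.266 0.096]
org scene [226.8 182.8] 214 [0.22
[... 2136 characters left out ...]
8 [ 0.965 -0.354  0.096]
blu top [ 11.9 107.7] 2339 [0.78  0.93  0.096]
blu top [ 31.  116.7] 942 [0.756 0.875 0.096]
blu top [477.7 195.1] 1074 [ 0.563 -0.328  0.096]
blu top [156.7 213.9] 79 [0.497 0.517 0.096]
blu top [390.8 225. ] 236 [ 0.479 -0.098  0.096]
blu scene [192.7  87.4] 236 [-0.269  0.321  0.096]
blu scene [490.3 109.3] 1129 [0.794 0.933 0.096]
blu scene [481.8 124.6] 584 [0.806 0.823 0.096]
blu scene [262.7 238. ] 160 [ 0.479 -0.105  0.096]
blu scene [232.5 323.9] 892 [ 0.603 -0.378  0.096]
hub [ 0.564 -0.114  0.082]
[[ 0.822  0.01 ]
 [ 0.786 -0.276]
 [ 0.415 -0.222]
 [ 0.451  0.062]]
y axis deg -8.081779761382897 centre [ 0.61817417 -0.10642955]
x axis deg -97.23493190759213
```

View pics/crop1.png

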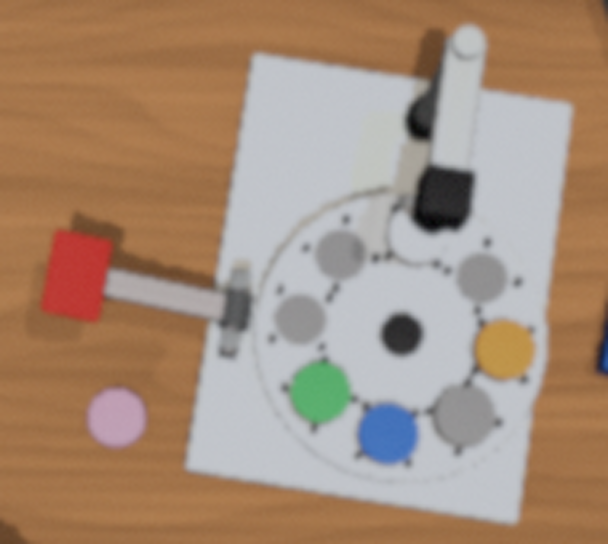

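Confirmed: orange at (428,199) lies on the station's +x axis. That is 90° clockwise of the lens, with white under the lens and an empty nest between, so it needs **2 presses**. The pad is at about (0.602, 0.156). Now I'll close the fingers and move over.

```bash
cat > d.py <<'E'
from h import *; import sys
from scipy.spatial.transform import Rotation as Ro
s=get_state();q=s['orientation'];R=Ro.from_quat(np.r_[q[1:],q[0]]).as_matrix()
g=np.array([float(v) for v in sys.argv[1:4]]);y=np.degrees(np.arctan2(R[1,1],R[0,1]))
print('clock',s['clock'],'tcp',s['tcp_pos'].round(4),'F',s['wrist_force'].round(1),'gap',s['finger_gap'],'units',(R.T@(g-s['tcp_pos'])/.04).round(2),'tool y deg',y.round(1))
E
python3 -m crank '{"travel":[[-0.9,-0.34,0],[-1.8,-0.68,0],[-2.7,-1.02,0],[-3.6,-1.36,0],[-4.5,-1.7,0]],"turn":[0,0,0,0,0]}' 0 20
python3 -m crank '{"travel":[[-0.9,-0.34,0],[-1.8,-0.68,0],[-2.7,-1.02,0],[-3.6,-1.36,0],[-4.5,-1.7,0]],"turn":[0.12,0.24,0.36,0.48,0.6]}'
python3 d.py 0.602 0.156 0.155
```

```text
clock: 0.62
tcp_pos: [0.3714, 0.3887, 0.2312]
orientation: [-0.0, 0.208, 0.978, -0.0]
wrist_force: [1.3, 0.4, -0.2]
finger_gap: 0.0253
clock: 1.03
tcp_pos: [0.5084, 0.2531, 0.2313]
orientation: [-0.0, 0.49, 0.872, 0.0]
wrist_force: [1.5, -0.1, 0.7]
finger_gap: -0.0003
clock 1.0333 tcp [0.5084 0.2531 0.2313] F [ 1.5 -0.1  0.7] gap -0.0002650738222092781 units [-3.29  0.74  1.91] tool y deg 31.3
```

```bash

python3 -m crank '{"travel":[[-0.8,0.18,0.3],[-1.6,0.36,0.6],[-2.5,0.56,0.9],[-3.29,0.74,1.2],[-3.29,0.74,1.2]],"turn":[0.12,0.24,0.36,0.48,0.6]}'
python3 d.py 0.602 0.156 0.155
python3 - <<'E'
from h import *
a=read_camera('scene');w=read_camera('wrist')
im=np.hstack([cv2.resize(a['image'][140:300,230:420],(570,480)),cv2.resize(w['image'],(230,144)).repeat(1,0)[:,:] if 0 else np.zeros((480,0,3),np.uint8)])
cv2.imwrite('pics/s2.png',im[:,:,::-1])
E
```

```text
clock: 1.45
tcp_pos: [0.6044, 0.1533, 0.1797]
orientation: [0.0, 0.728, 0.686, -0.001]
wrist_force: [-0.3, 0.5, -0.6]
finger_gap: -0.0
clock 1.45 tcp [0.6044 0.1533 0.1797] F [-0.3  0.5 -0.6] gap -1.838039910372028e-05 units [ 0.07 -0.06  0.62] tool y deg -3.4
```

View pics/s2.png

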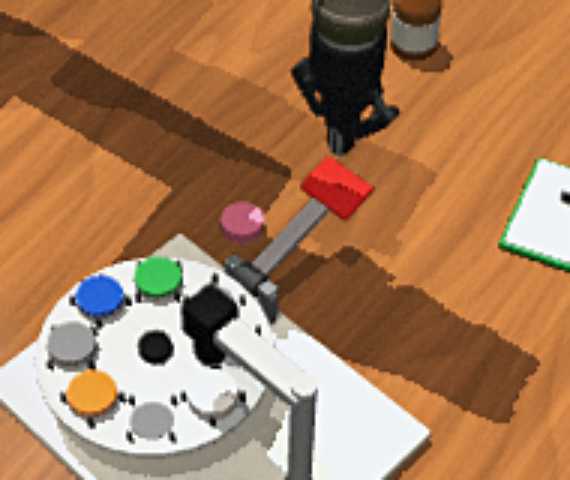

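Fingers (at 340,145 in the crop) are over the red pad (338,185), and the orange dish is still two places clockwise of the lens. First press, in one steady run at about 96 mm/s.

```bash

python3 -m crank '{"travel":[[0.05,-0.05,0.35],[0.07,-0.06,0.7],[0.07,-0.06,1.05],[0.07,-0.06,1.35],[0.07,-0.06,1.35]],"turn":[0,0,0,0,0]}'
python3 -m crank '{"travel":[[0,0,0.2],[0,0,0.4],[0,0,0.6],[0,0,0.8],[0,0,1.0]],"turn":[0,0,0,0,0]}'
python3 -m crank '{"travel":[[0,0,0.2],[0,0,0.4],[0,0,0.6],[0,0,0.8],[0,0,1.0]],"turn":[0,0,0,0,0]}'
python3 -m crank '{"travel":[[0,0,0.1],[0,0,0.2],[0,0,0.25],[0,0,0.25]],"turn":[0,0,0,0]}'
python3 d.py 0.602 0.156 0.033
```

```text
clock: 1.97
tcp_pos: [0.5971, 0.1619, 0.1272]
orientation: [-0.001, 0.722, 0.692, -0.002]
wrist_force: [-0.1, -0.2, -0.5]
finger_gap: -0.0
clock: 2.38
tcp_pos: [0.6005, 0.1622, 0.09]
orientation: [0.0, 0.724, 0.69, 0.002]
wrist_force: [-2.3, 5.9, 14.6]
finger_gap: -0.0
clock: 2.8
tcp_pos: [0.6005, 0.1624, 0.051]
orientation: [0.0, 0.723, 0.69, 0.002]
wrist_force: [-2.4, 1.3, 14.3]
finger_gap: -0.0
clock: 3.13
tcp_pos: [0.6002, 0.1605, 0.0402]
orientation: [0.001, 0.724, 0.69, 0.0]
wrist_force: [-1.6, -0.2, 9.7]
finger_gap: -0.0
clock 3.1333 tcp [0.6002 0.1605 0.0402] F [-1.6 -0.2  9.7] gap -2.8995322816741396e-06 units [-0.11  0.05  0.18] tool y deg -2.8
```

```bash

python3 -m crank '{"travel":[[0,0,0.05],[0,0,0.1],[0,0,0.1]],"turn":[0,0,0]}'
python3 -m crank '{"travel":[[0,0,0.05],[0,0,0.1],[0,0,0.1]],"turn":[0,0,0]}'
```

```text
clock: 3.38
tcp_pos: [0.6002, 0.1597, 0.0365]
orientation: [0.002, 0.724, 0.69, -0.0]
wrist_force: [-2.0, -4.0, 12.2]
finger_gap: -0.0002
clock: 3.63
tcp_pos: [0.6004, 0.1597, 0.0346]
orientation: [0.002, 0.724, 0.69, 0.0]
wrist_force: [-5.7, -3.9, 23.3]
finger_gap: 0.0001
```

Force has risen above the lever's 16 N, so it is at its stop. I'll let it rise and check the result.

```bash

python3 -m crank '{"travel":[[0,0,0.05],[0,0,0.05],[0,0,-0.5],[0,0,-1.2],[0,0,-1.9]],"turn":[0,0,0,0,0]}'
python3 -m crank '{"travel":[[0,0,-0.5],[0,0,-0.9],[0,0,-0.9],[0,0,-0.9],[0,0,-0.9]],"turn":[0,0,0,0,0]}'
python3 -m crank '{"travel":[[0,0,0],[0,0,0],[0,0,0],[0,0,0],[0,0,0]],"turn":[0,0,0,0,0]}'
python3 d.py 0.602 0.156 0.127
python3 - <<'E'
from h import *
a=read_camera('scene')
cv2.imwrite('pics/s3.png',cv2.resize(a['image'][140:300,230:420],(570,480))[:,:,::-1])
t=read_camera('top')['image']
for n,r in(('grn',GRN),('blu',BLU)): print(n,[b for b in blobs(t,*r) if 340<b[0][0]<450])
E
```

```text
clock: 4.05
tcp_pos: [0.5981, 0.1604, 0.1068]
orientation: [-0.001, 0.724, 0.69, -0.001]
wrist_force: [0.6, -0.5, -0.0]
finger_gap: -0.0002
clock: 4.47
tcp_pos: [0.5986, 0.1608, 0.1417]
orientation: [-0.001, 0.724, 0.69, -0.001]
wrist_force: [-1.1, 0.1, -0.5]
finger_gap: -0.0001
clock: 4.88
tcp_pos: [0.5992, 0.1611, 0.1429]
orientation: [-0.0, 0.724, 0.69, -0.0]
wrist_force: [-0.4, 0.2, -0.3]
finger_gap: -0.0001
clock 4.8833 tcp [0.5992 0.1611 0.1429] F [-0.4  0.2 -0.3] gap -0.00010670375047472715 units [-0.12  0.08  0.4 ] tool y deg -2.7
grn [(array([390.8, 225. ]), np.int32(235))]
blu [(array([414.7, 219.5]), np.int32(237))]
```

View pics/s3.png

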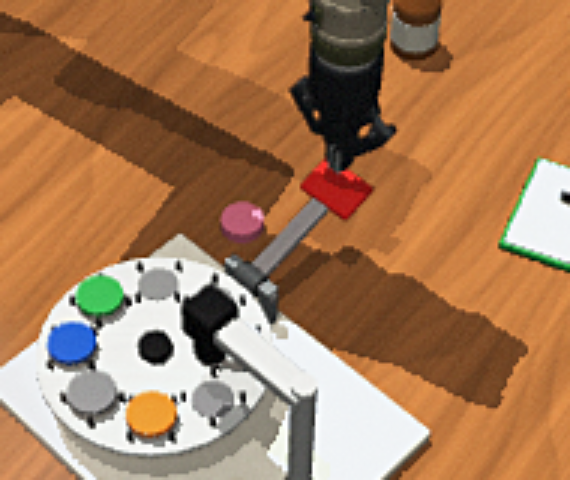

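That was exactly one place: green is now at (390.8,225), where blue was, and orange is one place short of the lens. The lever is up. Now the second press.

```bash

python3 -m crank '{"travel":[[0,0,0.2],[0,0,0.4],[0,0,0.6],[0,0,0.8],[0,0,1.0]],"turn":[0,0,0,0,0]}'
python3 -m crank '{"travel":[[0,0,0.2],[0,0,0.4],[0,0,0.6],[0,0,0.8],[0,0,1.0]],"turn":[0,0,0,0,0]}'
python3 -m crank '{"travel":[[0,0,0.2],[0,0,0.35],[0,0,0.5],[0,0,0.6],[0,0,0.7]],"turn":[0,0,0,0,0]}'
python3 -m crank '{"travel":[[0,0,0.05],[0,0,0.1],[0,0,0.1]],"turn":[0,0,0]}'
```

```text
clock: 5.4
tcp_pos: [0.5997, 0.1615, 0.1028]
orientation: [-0.0, 0.724, 0.69, 0.001]
wrist_force: [0.2, 1.0, 4.2]
finger_gap: 0.0
clock: 5.82
tcp_pos: [0.6001, 0.1632, 0.0646]
orientation: [-0.001, 0.723, 0.69, 0.002]
wrist_force: [-3.0, 5.9, 12.6]
finger_gap: -0.0001
clock: 6.23
tcp_pos: [0.5998, 0.1599, 0.0365]
orientation: [0.002, 0.724, 0.69, -0.0]
wrist_force: [-3.8, -3.4, 14.3]
finger_gap: 0.0
clock: 6.48
tcp_pos: [0.5999, 0.1597, 0.0346]
orientation: [0.002, 0.724, 0.69, -0.0]
wrist_force: [-7.2, -4.1, 24.3]
finger_gap: -0.0
```

```bash

python3 -m crank '{"travel":[[0,0,0.05],[0,0,0.05],[0,0,-0.5],[0,0,-1.2],[0,0,-1.9]],"turn":[0,0,0,0,0]}'
python3 -m crank '{"travel":[[0,0,-0.7],[0,0,-1.4],[0,0,-2.1],[0,0,-2.1],[0,0,-2.1]],"turn":[0,0,0,0,0]}'
python3 -m crank '{"travel":[[0,0,0],[0,0,0],[0,0,0],[0,0,0],[0,0,0]],"turn":[0,0,0,0,0]}'
python3 - <<'E'
from h import *
a=read_camera('scene');t=read_camera('top')
A=cv2.resize(a['image'][140:300,230:420],(475,400));B=cv2.resize(t['image'][90:260,310:450],(325,400))
cv2.imwrite('pics/s4.png',np.hstack([A,B])[:,:,::-1])
for n,r in(('grn',GRN),('blu',BLU)): print(n,[b for b in blobs(t['image'],*r) if 340<b[0][0]<450])
print('red',blobs(a['image'],*RED))
E
```

```text
clock: 6.9
tcp_pos: [0.598, 0.1605, 0.1066]
orientation: [-0.001, 0.724, 0.69, -0.002]
wrist_force: [0.3, -0.3, -0.1]
finger_gap: -0.0002
clock: 7.32
tcp_pos: [0.6004, 0.1609, 0.1924]
orientation: [0.001, 0.724, 0.69, 0.001]
wrist_force: [-0.7, 0.3, 0.1]
finger_gap: -0.0003
clock: 7.73
tcp_pos: [0.5989, 0.161, 0.1903]
orientation: [-0.001, 0.724, 0.69, -0.001]
wrist_force: [0.3, 0.7, 0.3]
finger_gap: 0.0003
grn [(array([414.7, 219.6]), np.int32(239))]
blu [(array([427.1, 198.8]), np.int32(237))]
red [(array([341.8, 201.9]), np.int32(272))]
```

View pics/s4.png

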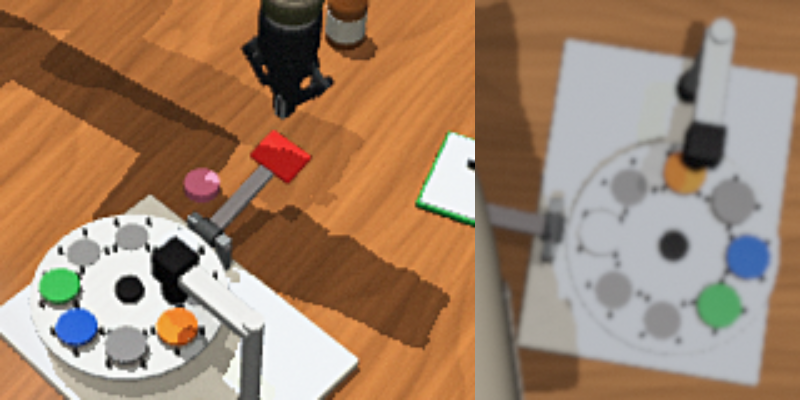

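The orange dish is now under the lens (right half of the picture, at (685,172), below the black camera). Green and blue are exactly two places on. The red pad is back at its rest pixel (341.8,201.9), and the fingers are clear of it at z = 0.19.

```bash
python3 -c "
from workcell import *
print(hand_in())"
```

```text
the job is handed in; nothing more can be done
None
```

I brought the orange dish under the lens with two full presses of the lever and handed the job in at about 8 s of the 54 s allowed. At the start it stood two places clockwise of the lens.

- **Presses:** Each went down until the force rose to 23–24 N, above the lever's own 16 N, so it was at its stop. Each press turned the carousel one place. After the second, the green and blue lids were within about 1 pixel of the positions two places on.
- **Final state:** The pictures show the orange dish under the lens and the dishes flat in their nests. The lever is back at its rest position in the image, and the fingers are about 70 mm above the pad with no contact force.
- **Not measured:** I judged the orange dish's offset from the lens point by the carousel's turn, because the camera partly hides that dish from above.

No check failed or disagreed.

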